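# Sort bottles, vials and marker into their trays

## Task

Sort the row of mixed things near the front of the bench into the trays where they belong: its two reagent bottles upright in the two bays of the bottle tray and its two small capped sample vials upright in the two bays of the vial tray, one to a bay, and the marker pen lying flat in the long shallow tray without a divider. The bottles and vials are full, so never let a bottle or vial tip over; leave the roll of tape and the timer where they are.

Things in the scene. Friction and masses are not known exactly. Their poses are not given: they have to be found in the camera images.
- bottle_clear: in the front row: small clear reagent bottle with a blue screw cap, 56 mm in diameter, 105 mm tall, about 0.2 kg, standing upright. Origin at the centre of its underside, z up along its axis. Grip across the 56 mm diameter, about 60 mm above its foot
- bottle_white: in the front row: white reagent bottle with a red screw cap, 56 mm in diameter, 108 mm tall, about 0.3 kg, standing upright. Origin at the centre of its underside, z up along its axis. Grip across the 56 mm diameter, about 60 mm above its foot
- vial_a: small capped sample vial, clear with a yellow screw cap, 27 mm in diameter and 56 mm tall, standing upright; the two vials are alike in shape and either may take either bay. Origin at the centre of its underside, z up along its axis. Grip it anywhere across its diameter, best about 38 mm above its foot
- vial_b: small capped sample vial, clear with a yellow screw cap, 27 mm in diameter and 56 mm tall, standing upright; the two vials are alike in shape and either may take either bay. Origin at the centre of its underside, z up along its axis. Grip it anywhere across its diameter, best about 38 mm above its foot
- marker: marker pen, white with a green cap, a round rod 135 mm long and 17 mm thick, lying flat. Origin at the middle of its length, on the side that is underneath at the start; its y axis runs along its length. Grip across the 17 mm thickness at the middle
- bottle_tray: the largest-bayed tray, grey plastic, fixed to the bench: 90 mm (x) by 170 mm (y), walls 30 mm high and 4 mm thick, floor 4 mm thick; a divider 26 mm high parts it halfway along y into two bays, 82 by 79 mm inside. Origin at the centre of its underside; the bay centres lie at y = +41.5 and -41.5 mm in its own frame, x = 0
- vial_tray: the smallest tray, grey plastic, fixed: 60 mm (x) by 110 mm (y), walls 22 mm high and 4 mm thick, floor 4 mm thick; a divider 19 mm high parts it halfway along y into two bays, 52 by 49 mm inside. Origin at the centre of its underside; the bay centres lie at y = +26.5 and -26.5 mm in its own frame, x = 0
- pen_tray: the long, shallow tray without a divider, grey plastic, fixed: 80 mm (x) by 180 mm (y), walls 12 mm high and 4 mm thick, floor 4 mm thick, so 72 by 172 mm inside. Origin at the centre of its underside; its long side is its own y axis
- tape_roll: roll of yellow-green labelling tape lying flat, 52 mm across and 19 mm high, loose; not to be moved. Origin at the centre of its underside
- timer: small white digital lab timer lying flat, 58 by 70 mm and 18 mm high, loose; not to be moved. Origin at the centre of its underside
There are look-alikes about, which are no part of the job. What is shaped like the vial_a but turquoise is not meant.

How it is judged:
By the outcome, as a careful person would: the job done as asked, in the order asked, and still so for the second after the job is handed in, with the robot touching nothing.
It also fails if it takes over 131 s, if anything falls off the work surface, if the arm or the gripper's body presses on something with over 40 N, if the wrist force passes 120 N, or if a joint passes its speed limit or range.

## Robot

A 6-joint arm with a two-finger parallel gripper is mounted at the origin on a cart in front of the work surface, level with it; the furniture and walls round the work are solid. World frame = base frame: x ahead of the robot, y to its left, z up, the work surface at z = 0. Lengths are in m, angles in rad, forces in N, time in s.
With the tool pointing down it reaches from about 0.375 to 0.975 m from the base axis. Payload 3.8 kg.
Tool frame: the origin (TCP) lies at the very end of the fingers, on their centre line; the grasp point (between the pads) lies behind it (bot.tcp_to_grasp is the y of the grasp point in the tool frame, in m); y points along the fingers, z is the direction in which the jaws open and shut, and the axes are right-handed (so a half turn about y gives the same grasp; the last joint's range is limited). The gripper opens to 85 mm and grips with 20 to 120 N. Pads are 22 mm wide; open, the fingers measure 114 mm over their backs; the gripper's body (76 mm by 85 mm) begins 54 mm behind the grasp point. The pads swing forward as they close: fully open they stand 13 mm farther back than shut.
Start: joints at [-1.317, 0.264, 1.604, -0, 1.274, -0.037], TCP at [0.194, -0.647, 0.231] pointing down, gripper open.
Joint ranges: [-2.63, 2.63], [-0.94, 2.18], [0.31, 2.57], [-1.31, 4.45], [0, 2.66], [-2.55, 2.55]. Speed limits (rad/s): [2.57, 2.57, 3.14, 3.14, 3.14, 3.14].

## Interface

Orientations are given as a rotation vector (axis times angle).
In Python, from workcell import bot, optics, workorder gives the robot as it stands.
- The arm moves only by the shell command python3 -m handwheel 'ROWS' [FORCE]. ROWS is JSON, a list of rows, each a list of 7 numbers: the shift along the tool's x, y, z in m, then the turn, a rotation vector about the tool's x, y, z in rad, then the opening, from 0 (shut) to 1 (fully open). A call has 1 to 8 rows; each row shifts and turns the commanded pose from where the row before left it, along the tool's axes as they then stand; what a row does not reach is not made up. A row lasts 1/8 s, in which the tool goes at most 62.5 mm and 10.7 degrees, less where a joint would pass 70% of its speed; a pose out of reach is approached as far as the arm can. A call with a gripper value outside its range is refused whole. The fingers move at their own pace and stop on an object; FORCE is the grip in N (left out, the last holds). Time passes only in rows, so rows that do not move let the fingers close. It gives the time, the measured TCP pose, the force and the opening at its end, in the units of the state.
- bot.read_state(): the state, without advancing time (a new reading comes with each control period).
- optics.read_camera(name): name is "scene" or "top" or "wrist"; returns a dict with "image" (420x560x3 uint8, red, green, blue), "z_map" (420x560 float32, m along the optical axis (not along the pixel's ray), 0 where there is no reading), "mtx" (3x3 intrinsics, pixels), "world_from_camera" (4x4, takes a point from camera to world coordinates); the wrist camera has in their place "hand_eye" (4x4, takes a point from camera to tool coordinates, whose origin is the TCP and whose axes are the tool frame's). Camera axes: x right, y down, z forward; pixel columns grow to the right and rows downward; lengths in m; the calibration is good to about 2 mm. The wrist camera is an equidistant fisheye: a pixel r from the principal point sees the ray r / f radians off the axis. A picture is of the moment at which its call begins: read the wrist's pose just before it.
- workorder.finish_job(): hands the job in, once; it reports no verdict.
The state is a dict: "time": time; "q": joint angles; "joint_vel": joint speeds; "joint_torque": joint torques, N m; "tool_pos": TCP position; "tcp_rot": TCP orientation; "wrist_force": force on the tool from outside, world axes, zero at the start; "torque": the same for the moment, N m; "width": opening from 0.0 (shut) to 1.0 (fully open).
Only numpy, scipy, OpenCV 4.12 (cv2) and the standard library are available. Lean on these libraries where they do the work, as an engineer would, in place of code of your own. Each camera call takes 0.05 s, during which the arm holds its last target.

## Working session

There is one attempt and no reset: what is moved stays moved. The work goes in short steps, Python scripts to look and compute and a shell command to move; the robot and the scene stay as the last step left them, time stands still between calls to the robot, and variables do not carry over. Pictures are saved under pics/ and viewed, and the job is handed in when it is done.

```bash
ls; mkdir -p pics
python3 - <<'E'
from workcell import bot, optics
import cv2
print(bot.read_state(), bot.tcp_to_grasp)
for n in ("scene","top","wrist"):
    c=optics.read_camera(n); cv2.imwrite(f"pics/{n}0.png",c["image"][:,:,::-1])
    print(n,c["mtx"],c.get("world_from_camera",c.get("hand_eye")))
E
```

```text
pics
{'time': 0.0, 'q': array([-1.31689339e+00,  2.64785127e-01,  1.60539748e+00, -3.63121463e-05,
        1.27369658e+00, -3.69352009e-02]), 'joint_vel': array([ 1.58051012e-04, -2.22971951e-04,  2.09850052e-03, -6.34004601e-04,
       -3.21014908e-04,  7.33769735e-05]), 'joint_torque': array([ 1.28276406e-03, -5.15108263e+01, -3.67312467e+01,  2.15581103e-04,
        1.30697750e-02,  7.88703375e-06]), 'tool_pos': array([ 0.19333694, -0.64594378,  0.22992781]), 'tcp_rot': array([-0.30278169,  2.06771595, -2.06297899]), 'wrist_force': array([ 0.32666567, -0.30322537, -0.11211283]), 'torque': array([ 0.02211212, -0.00833606,  0.00508138]), 'width': 1.0043144404260864} -0.0187
scene [[483.7876875    0.         273.57028635]
 [  0.         483.7876875  212.65033817]
 [  0.           0.           1.        ]] [[-0.86586347 -0.22873916  0.44492567  0.02055329]
 [-0.50017997  0.41362978 -0.76074333  0.84252128]
 [-0.01002272 -0.88124276 -0.47255766  0.56507756]
 [ 0.          0.          0.          1.        ]]
top [[424.4081719    0.         279.88419822]
 [  0.         424.4081719  212.90178072]
 [  0.           0.           1.        ]] [[-0.02576015 -0.98266509  0.18359121  0.28858935]
 [-0.9996583   0.02450637 -0.00909522  0.00956917]
 [ 0.0044384  -0.18376277 -0.9829606   1.06314508]
 [ 0.          0.          0.          1.        ]]
wrist [[325.1922621    0.         276.36579977]
 [  0.         325.1922621  205.91161584]
 [  0.           0.           1.        ]] [[ 8.97662557e-04  9.45806213e-01  3.24730351e-01 -8.39546460e-02]
 [ 3.30954778e-04 -3.24730745e-01  9.45806446e-01 -1.41941026e-01]
 [ 9.99999542e-01 -7.41543972e-04 -6.04517716e-04  9.93287686e-04]
 [ 0.00000000e+00  0.00000000e+00  0.00000000e+00  1.00000000e+00]]
```

View pics/top0.png

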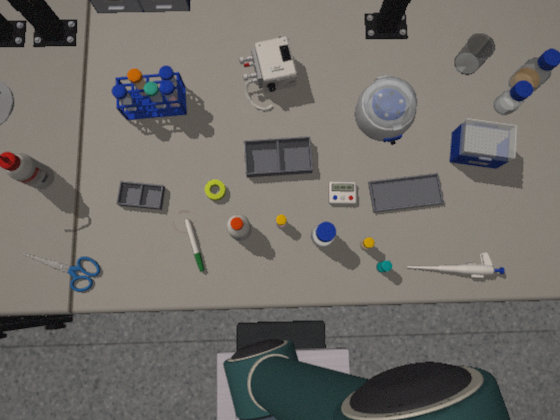

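View pics/scene0.png

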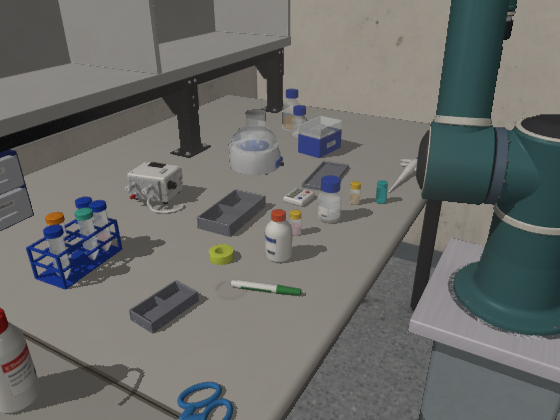

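View pics/wrist0.png

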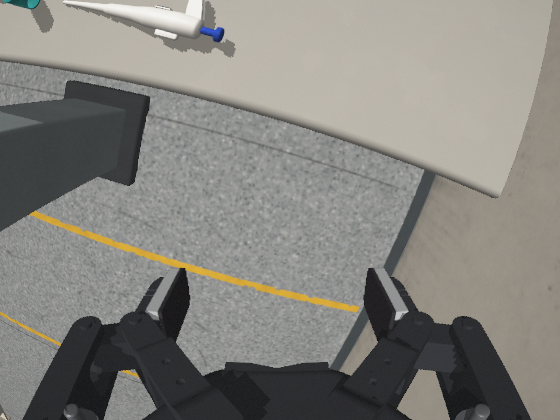

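The top view shows, left to right in the row: marker (195,245), white bottle (238,227), vial (281,220), clear bottle (325,235), vial (369,243), and the turquoise decoy (385,267). The bottle tray is at (279,157), the vial tray at (141,196) and the pen tray at (405,194).

```bash
cat > h.py <<'E'
import numpy as np, cv2
from scipy.spatial.transform import Rotation as R
from workcell import bot, optics
def ray(c,u,v,z):
    T=c["world_from_camera"];d=np.linalg.inv(c["mtx"])@[u,v,1.];d=T[:3,:3]@d;o=T[:3,3]
    return o+d*(z-o[2])/d[2]
def cloud(c):
    h,w=c["z_map"].shape;u,v=np.meshgrid(np.arange(w),np.arange(h))
    p=np.stack([u,v,np.ones_like(u)],-1)@np.linalg.inv(c["mtx"]).T*c["z_map"][...,None]
    T=c["world_from_camera"];return p@T[:3,:3].T+T[:3,3]
def rot(yaw): # tool y down, tool z horizontal at yaw
    y=np.array([0,0,-1.]);z=np.array([np.cos(yaw),np.sin(yaw),0]);x=np.cross(y,z)
    return np.stack([x,y,z],1)
E
python3 - <<'E'
from h import *
for n in ("top","scene"):
    c=optics.read_camera(n);P=cloud(c);hsv=cv2.cvtColor(c["image"],cv2.COLOR_RGB2HSV)
    H,S,V=hsv[...,0].astype(int),hsv[...,1],hsv[...,2]
    inr=(P[...,0]>.3)&(P[...,0]<.75)&(abs(P[...,1])<.45)&(c["z_map"]>0)
    for nm,m,z in (("red",((H<8)|(H>172))&(S>150),.108),("yellow",(H>15)&(H<27)&(S>130),.056),("blue",(H>105)&(H<130)&(S>130),.105),("green",(H>45)&(H<80)&(S>120),.009),("lime",(H>28)&(H<38)&(S>120),.019),("white?",(S<40)&(V>190),.0),("turq",(H>80)&(H<100)&(S>120),.05)):
        mm=(m&inr).astype(np.uint8)
        k,l,s,ce=cv2.connectedComponentsWithStats(mm)
        for i in range(1,k):
            if s[i,4]<25: continue
            q=P[l==i];t=q[q[:,2]>np.percentile(q[:,2],90)-.006]
            print(n,nm,s[i],"med",q.mean(0).round(4),"min",q.min(0).round(3),"max",q.max(0).round(3),"topmid",((t.min(0)+t.max(0))/2).round(4), ray(c,*ce[i],z).round(3))
# trays: dark pixels
c=optics.read_camera("top");P=cloud(c);hsv=cv2.cvtColor(c["image"],cv2.COLOR_RGB2HSV)
m=(hsv[...,2]<115)&(hsv[...,1]<90)
for nm,(x0,y0,x1,y1),z in(("bottle",(235,130,320,185),.03),("vial",(110,175,172,217),.022),("pen",(360,165,450,220),.012)):
    mm=np.zeros(m.shape,np.uint8);mm[y0:y1,x0:x1]=m[y0:y1,x0:x1]
    k,l,s,ce=cv2.connectedComponentsWithStats(mm);i=1+s[1:,4].argmax()
    pts=np.argwhere(l==i)[:,::-1].astype(np.float32)
    w=np.array([ray(c,*p,z)[:2] for p in pts],np.float32)
    r=cv2.minAreaRect(w*1000);q=P[(l==i)]
    rim=q[q[:,2]>z-.006];r2=cv2.minAreaRect((rim[:,:2]*1000).astype(np.float32))
    print(nm,r,"zmax",np.percentile(q[:,2],95),"rim",r2)
E
```

```text
top yellow [276 215  10  10  83] med [ 0.4604 -0.0011  0.0569] min [ 0.449 -0.012  0.045] max [0.472 0.01  0.062] topmid [ 0.4606 -0.0008  0.0583] [ 0.461 -0.001  0.056]
top yellow [363 237  11  11  95] med [ 0.4004 -0.2091  0.0543] min [ 0.389 -0.232 -0.   ] max [ 0.413 -0.196  0.062] topmid [ 0.402  -0.2084  0.0576] [ 0.4   -0.209  0.056]
top blue [384 135  18   7  51] med [ 0.6656 -0.2906  0.0389] min [ 0.659 -0.314  0.028] max [ 0.673 -0.269  0.046] topmid [ 0.6663 -0.2904  0.0421] [ 0.641 -0.271  0.105]
top blue [450 140  10  22 121] med [ 0.6266 -0.447   0.0356] min [ 0.611 -0.45   0.003] max [ 0.649 -0.443  0.061] topmid [ 0.63   -0.4471  0.0563] [ 0.604 -0.416  0.105]
top blue [316 222  20  20 287] med [ 0.422  -0.1023  0.1056] min [ 0.402 -0.124  0.085] max [ 0.444 -0.081  0.11 ] topmid [ 0.423  -0.1023  0.1064] [ 0.422 -0.102  0.105]
top green [195 253   9  18  75] med [0.3679 0.2009 0.0153] min [0.347 0.192 0.009] max [0.389 0.212 0.019] topmid [0.3678 0.2029 0.0159] [0.368 0.202 0.009]
top lime [205 180  21  20 272] med [0.5481 0.1629 0.0182] min [ 0.524  0.138 -0.001] ma
[... 1742 characters left out ...]
((619.0255126953125, -7.37127685546875), (114.95336151123047, 184.51895141601562), 2.659677505493164) zmax 0.030744544775483582 rim ((483.212646484375, -5.41436767578125), (387.5370788574219, 168.42112731933594), 2.5388126373291016)
vial ((531.341552734375, 341.6261901855469), (129.89453125, 72.93892669677734), 82.87189483642578) zmax 0.023858183467047323 rim ((449.87322998046875, 194.92103576660156), (482.4127197265625, 93.53694152832031), 59.94499969482422)
pen ((526.7864379882812, -322.2307434082031), (88.8076171875, 183.94940185546875), 5.577033042907715) zmax 0.012997918627149826 rim ((462.44696044921875, -184.60707092285156), (136.38583374023438, 503.1128845214844), 26.672542572021484)
```

Run:
```python
from h import *
c=optics.read_camera("top");P=cloud(c);hsv=cv2.cvtColor(c["image"],cv2.COLOR_RGB2HSV)
for nm,(x0,y0,x1,y1),z in(("bottle",(235,130,320,185),.03),("vial",(110,175,172,217),.022),("pen",(360,165,450,220),.012)):
    q=P[y0:y1,x0:x1].reshape(-1,3)
    rim=q[(abs(q[:,2]-z-.001)<.005)&(abs(q[:,1])<.45)&(q[:,0]<.8)&(q[:,0]>.4)]
    # drop isolated
    d=np.linalg.norm(rim[:,None,:2]-rim[None,:,:2],axis=2);rim=rim[(d<.006).sum(1)>4]
    r=cv2.minAreaRect((rim[:,:2]*1000).astype(np.float32));print(nm,len(rim),r)
    m=(hsv[y0:y1,x0:x1,2]<115)
    im=c["image"][y0:y1,x0:x1];
    if nm: cv2.imwrite(f"pics/{nm}.png",cv2.resize(im[:,:,::-1],None,fx=6,fy=6,interpolation=cv2.INTER_NEAREST))
# white bottle
w=P[205:250,220:260].reshape(-1,3)
for a,b in ((.1,.115),(.06,.08)):
    t=w[(w[:,2]>a)&(w[:,2]<b)];
    print("wb",len(t),t.min(0),t.max(0),(t.min(0)+t.max(0))[:2]/2)
# marker
w=P[215:275,180:210].reshape(-1,3);t=w[(w[:,2]>.009)&(w[:,2]<.022)]
r=cv2.minAreaRect((t[:,:2]*1000).astype(np.float32));print("marker",r,len(t),t[:,2].max())
mu=t[:,:2].mean(0);u,s,v=np.linalg.svd(t[:,:2]-mu);pr=(t[:,:2]-mu)@v[0];print(mu,v[0],pr.min(),pr.max(),mu+v[0]*(pr.min()+pr.max())/2)
cv2.imwrite("pics/mk.png",cv2.resize(c["image"][170:290,160:410][:,:,::-1],(750,360)))
# timer
w=P[170:215,320:365].reshape(-1,3);t=w[(w[:,2]>.013)&(w[:,2]<.024)];print("timer",cv2.minAreaRect((t[:,:2]*1000).astype(np.float32)))
# obstacles high
a=P.reshape(-1,3);a=a[(a[:,2]>.15)&(a[:,0]>.3)&(a[:,0]<1)&(abs(a[:,1])<.5)];print(len(a),a[::max(1,len(a)//8)])
```

```text
bottle 385 ((632.279052734375, 2.0663223266601562), (91.00008392333984, 169.72352600097656), 2.3418517112731934)
vial 285 ((540.502197265625, 351.7945556640625), (111.1008071899414, 60.653472900390625), 82.53864288330078)
pen 356 ((532.5139770507812, -321.02301025390625), (80.8412857055664, 180.50250244140625), 5.92643928527832)
wb 133 [0.43301802 0.08747599 0.10018671] [0.4604935  0.11516825 0.11400062] [0.44675576 0.10132212]
wb 168 [0.41967666 0.07421622 0.06024357] [0.47334689 0.12887823 0.07991783] [0.44651178 0.10154722]
marker ((410.5887756347656, 215.7421875), (134.8392791748047, 15.262956619262695), 17.06698226928711) 314 0.021839653168520545
[0.41075453 0.21531412] [-0.95619565 -0.29272833] -0.06738154009645186 0.0674510454316316 [0.4107213  0.21530394]
timer ((534.907470703125, -158.09767150878906), (69.31082916259766, 58.5233039855957), 87.39539337158203)
0 []
```

View pics/mk.png

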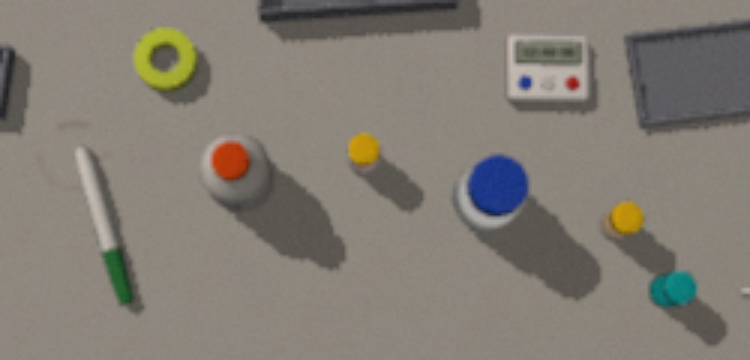

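Everything measured matches the sizes given, to within about 1 mm. Next is a helper that gives shifts in the tool axes.

```bash
cat >> h.py <<'E'
def plan(x,y,z,yawdeg=None):
    s=bot.read_state();M=R.from_rotvec(s["tcp_rot"]).as_matrix()
    d=np.array([x,y,z])-s["tool_pos"]
    cy=np.degrees(np.arctan2(M[1,2],M[0,2]))
    print("t",round(s["time"],2),"pos",s["tool_pos"].round(4),"q",s["q"].round(2),"yaw",cy.round(1),"w",round(float(s["width"]),3),"F",s["wrist_force"].round(1),"tilt",M[:,1].round(3))
    print("shift(tool)",(M.T@d).round(4))
    if yawdeg is not None:
        for f in (0,180):
            D=R.from_matrix(M.T@rot(np.radians(yawdeg+f))).as_rotvec();print("turn",D.round(4))
E
python3 -c "
from h import *
plan(.4465,.1015,.2,2.3)"
```

```text
t 0.35 pos [ 0.1935 -0.6465  0.231 ] q [-1.32  0.26  1.6   0.    1.27 -0.04] yaw -73.3 w 0.998 F [ 0.8 -0.   0.5] tilt [-0.     0.001 -1.   ]
shift(tool) [-0.4568  0.0313 -0.644 ]
turn [ 4.0000e-04 -1.3202e+00 -4.0000e-04]
turn [4.0000e-04 1.8214e+00 5.0000e-04]
```

```bash
python3 -m handwheel '[[0,0,0,0,-0.165,0,1],[0,0,0,0,-0.165,0,1],[0,0,0,0,-0.165,0,1],[0,0,0,0,-0.165,0,1],[0,0,0,0,-0.165,0,1],[0,0,0,0,-0.165,0,1],[0,0,0,0,-0.165,0,1],[0,0,0,0,-0.165,0,1]]' 40; python3 -c "
from h import *
plan(.4465,.1015,.2,2.3)"
```

```text
time: 1.35
tool_pos: [0.1935, -0.6466, 0.2312]
tcp_rot: [-1.23, 1.176, -1.176]
wrist_force: [-0.2, 0.4, 0.3]
width: 1.001
t 1.35 pos [ 0.1935 -0.6466  0.2312] q [-1.32  0.26  1.6  -0.    1.27 -1.36] yaw 2.6 w 1.001 F [-0.2  0.4  0.3] tilt [-0.  0. -1.]
shift(tool) [-0.7359  0.0313  0.2867]
turn [ 0.      0.0053 -0.0001]
turn [-1.0000e-04 -3.1363e+00 -1.0000e-04]
```

```bash
python3 -m handwheel '[[-0.045,0.002,0.03,0,0,0,1],[-0.045,0.002,0.03,0,0,0,1],[-0.045,0.002,0.03,0,0,0,1],[-0.045,0.002,0.03,0,0,0,1],[-0.045,0.002,0.03,0,0,0,1],[-0.045,0.002,0.03,0,0,0,1],[-0.045,0.002,0.03,0,0,0,1],[-0.045,0.002,0.03,0,0,0,1]]';python3 -m handwheel '[[-0.047,0.002,0.006,0,0,0,1],[-0.047,0.002,0.006,0,0,0,1],[-0.047,0.002,0.006,0,0,0,1],[-0.047,0.002,0.006,0,0,0,1],[-0.047,0.002,0.006,0,0,0,1],[-0.047,0.002,0.006,0,0,0,1],[-0.047,0.002,0.006,0,0,0,1],[-0.047,0.002,0.006,0,0,0,1]]'; python3 -c "
from h import *
plan(.4465,.1015,.042,2.3)"
```

```text
time: 2.35
tool_pos: [0.4197, -0.2759, 0.2156]
tcp_rot: [-1.228, 1.179, -1.181]
wrist_force: [0.4, -0.3, -0.3]
width: 0.999
time: 3.35
tool_pos: [0.4519, 0.1019, 0.1996]
tcp_rot: [-1.227, 1.179, -1.18]
wrist_force: [0.1, -0.9, 0.9]
width: 1.002
t 3.35 pos [0.4519 0.1019 0.1996] q [ 0.17 -0.12  2.08 -0.    1.19  0.13] yaw 2.3 w 1.002 F [ 0.1 -0.9  0.9] tilt [ 0.001  0.    -1.   ]
shift(tool) [ 0.0002  0.1576 -0.0056]
turn [-0.0011 -0.0001 -0.    ]
turn [ 1.0000e-04  3.1415e+00 -1.7000e-03]
```

```bash
python3 -m handwheel '[[0,0,-0.0055,0,0,0,1],[0,0.03,0,0,0,0,1],[0,0.03,0,0,0,0,1],[0,0.03,0,0,0,0,1],[0,0.03,0,0,0,0,1],[0,0.0225,0,0,0,0,1],[0,0.015,0,0,0,0,1],[0,0,0,0,0,0,1]]'; python3 -c "
from h import *
plan(.4465,.1015,.042,2.3)
c=optics.read_camera('wrist');cv2.imwrite('pics/w1.png',c['image'][:,:,::-1])"
```

```text
time: 4.35
tool_pos: [0.4454, 0.0993, 0.0409]
tcp_rot: [-1.23, 1.182, -1.179]
wrist_force: [0.3, 0.5, 0.6]
width: 0.998
t 4.35 pos [0.4454 0.0993 0.0409] q [ 0.16  0.06  2.23 -0.    0.85  0.13] yaw 2.3 w 0.998 F [0.3 0.5 0.6] tilt [-0.002 -0.001 -1.   ]
shift(tool) [-0.0021 -0.0011  0.0012]
turn [ 0.0024 -0.0008  0.0004]
turn [-7.0000e-04  3.1408e+00  3.7000e-03]
```

View pics/w1.png

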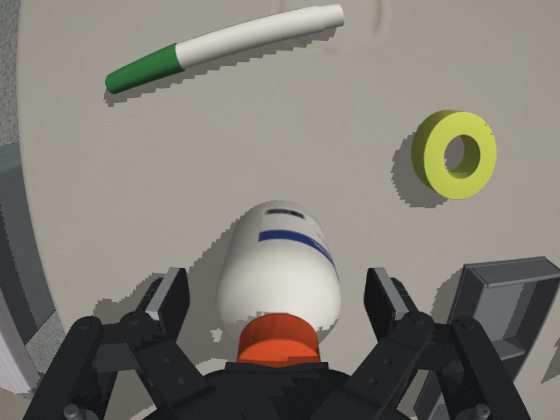

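The bottle sits centred between the fingers, at about (280,300). Closing.

```bash
python3 -m handwheel '[[-0.002,0,0.001,0,0,0,1],[0,0,0,0,0,0,0.5],[0,0,0,0,0,0,0.5],[0,0,0,0,0,0,0.5],[0,0,0,0,0,0,0.5],[0,0,0,0,0,0,0.5],[0,0,0,0,0,0,0.5]]' 50; python3 -m handwheel '[[0,-0.01,0,0,0,0,0.5],[0,-0.02,0,0,0,0,0.5],[0,-0.03,0,0,0,0,0.5],[0,-0.03,0,0,0,0,0.5],[0,0,0,0,0,0,0.5],[0,0,0,0,0,0,0.5]]'; python3 -c "
from h import *
plan(.6303,.0436,.131,2.3)"
```

```text
time: 5.28
tool_pos: [0.4478, 0.1023, 0.0427]
tcp_rot: [-1.227, 1.179, -1.18]
wrist_force: [-1.8, 0.1, 6.2]
width: 0.641
time: 6.02
tool_pos: [0.4464, 0.1019, 0.1307]
tcp_rot: [-1.229, 1.181, -1.179]
wrist_force: [-0.4, -0.1, -3.2]
width: 0.644
t 6.03 pos [0.4464 0.1019 0.1307] q [ 0.17 -0.06  2.16 -0.    1.05  0.13] yaw 2.3 w 0.644 F [-0.4 -0.1 -3.2] tilt [-0.001 -0.    -1.   ]
shift(tool) [ 0.0656 -0.0005  0.1814]
turn [ 0.0014 -0.0001  0.0002]
turn [-3.0000e-04  3.1415e+00  2.2000e-03]
```

```bash
python3 -m handwheel '[[0.008,0,0.015,0,0,0,0.5],[0.0115,0,0.033,0,0,0,0.5],[0.0115,0,0.036,0,0,0,0.5],[0.0115,0,0.036,0,0,0,0.5],[0.0115,0,0.036,0,0,0,0.5],[0.0115,0,0.025,0,0,0,0.5],[0,0,0,0,0,0,0.5],[0,0,0,0,0,0,0.5]]'; python3 -c "
from h import *
plan(.6303,.0436,.047,2.3)
for n in ('top','scene'):
    c=optics.read_camera(n);cv2.imwrite('pics/%s2.png'%n,c['image'][:,:,::-1])"
```

```text
time: 7.02
tool_pos: [0.6299, 0.0434, 0.1299]
tcp_rot: [-1.23, 1.182, -1.178]
wrist_force: [-0.3, -0.1, -2.1]
width: 0.644
t 7.03 pos [0.6299 0.0434 0.1299] q [ 0.03  0.26  1.8   0.    1.08 -0.01] yaw 2.3 w 0.644 F [-0.3 -0.1 -2.1] tilt [-0.003 -0.    -1.   ]
shift(tool) [-0.0001  0.0829  0.0006]
turn [ 0.0033 -0.0006 -0.0001]
turn [2.0000e-04 3.1409e+00 5.1000e-03]
```

View pics/scene2.png

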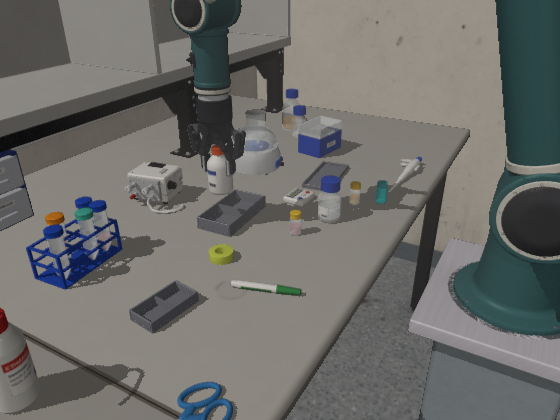

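The bottle hangs upright at (220,172), above the tray. Lowering it.

```bash
python3 -m handwheel '[[0,0.02,0,0,0,0,0.5],[0,0.025,0,0,0,0,0.5],[0,0.018,0,0,0,0,0.5],[0,0.01,0,0,0,0,0.5],[0,0.005,0,0,0,0,0.5],[0,0.003,0,0,0,0,0.5],[0,0,0,0,0,0,0.5],[0,0,0,0,0,0,0.5]]'; python3 -c "
from h import *
plan(.6303,.0436,.047,2.3)"
```

```text
time: 8.12
tool_pos: [0.6314, 0.0439, 0.0515]
tcp_rot: [-1.227, 1.179, -1.18]
wrist_force: [1.2, -0.3, -3.0]
width: 0.647
t 8.12 pos [0.6314 0.0439 0.0515] q [ 0.03  0.35  1.85  0.    0.94 -0.01] yaw 2.3 w 0.647 F [ 1.2 -0.3 -3. ] tilt [ 0.001  0.    -1.   ]
shift(tool) [ 0.0002  0.0045 -0.0011]
turn [-0.0013 -0.0002  0.    ]
turn [-0.0000e+00  3.1414e+00 -2.1000e-03]
```

```bash
python3 -m handwheel '[[0,0.0025,0,0,0,0,0.5],[0,0.0015,0,0,0,0,0.5],[0,0,0,0,0,0,0.5],[0,0,0,0,0,0,0.5]]'; python3 -m handwheel '[[0,0.001,0,0,0,0,0.5],[0,0,0,0,0,0,0.5]]'
```

```text
time: 8.62
tool_pos: [0.6308, 0.0439, 0.0468]
tcp_rot: [-1.228, 1.18, -1.18]
wrist_force: [1.1, -0.9, -1.5]
width: 0.642
time: 8.88
tool_pos: [0.6308, 0.0438, 0.0467]
tcp_rot: [-1.228, 1.18, -1.18]
wrist_force: [-3.8, -0.7, 5.1]
width: 0.644
```

Contact felt. Now I release gently and rise.

```bash
python3 -m handwheel '[[0,0,0,0,0,0,0.75],[0,0,0,0,0,0,0.85],[0,0,0,0,0,0,1],[0,0,0,0,0,0,1],[0,-0.01,0,0,0,0,1],[0,-0.03,0,0,0,0,1],[0,-0.05,0,0,0,0,1],[0,-0.05,0,0,0,0,1]]'; python3 -c "
from h import *
plan(.422,-.1023,.185,2.3)
c=optics.read_camera('wrist');cv2.imwrite('pics/w3.png',c['image'][:,:,::-1])"
```

```text
time: 9.88
tool_pos: [0.6306, 0.0439, 0.1876]
tcp_rot: [-1.228, 1.18, -1.18]
wrist_force: [-0.4, -0.3, 0.1]
width: 0.999
t 9.88 pos [0.6306 0.0439 0.1876] q [ 0.03  0.21  1.75  0.    1.18 -0.01] yaw 2.3 w 0.999 F [-0.4 -0.3  0.1] tilt [-0.  0. -1.]
shift(tool) [ 0.1377  0.0026 -0.2142]
turn [ 0.0001 -0.0001 -0.    ]
turn [0.0000e+00 3.1414e+00 1.0000e-04]
```

View pics/w3.png

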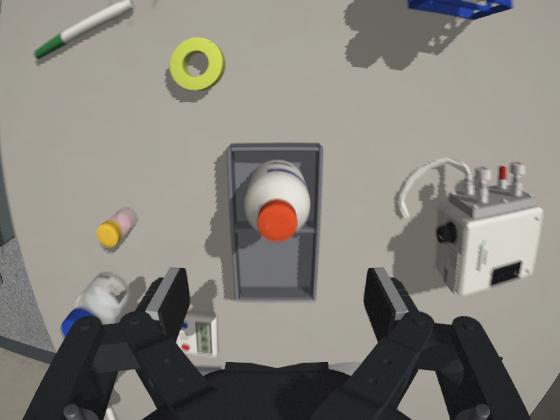

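White bottle stands in its bay (277,205). Next, the clear bottle.

```bash
python3 -m handwheel '[[0.023,0,-0.0357,0,0,0,1],[0.023,0,-0.0357,0,0,0,1],[0.023,0,-0.0357,0,0,0,1],[0.023,0,-0.0357,0,0,0,1],[0.023,0,-0.0357,0,0,0,1],[0.023,0,-0.0357,0,0,0,1],[0,0,0,0,0,0,1]]'; python3 -c "
from h import *
plan(.422,-.1023,.042,2.3)"
```

```text
time: 10.8
tool_pos: [0.4205, -0.1036, 0.1862]
tcp_rot: [-1.227, 1.181, -1.182]
wrist_force: [0.4, 0.1, -0.3]
width: 1.002
t 10.8 pos [ 0.4205 -0.1036  0.1862] q [-0.3  -0.17  2.15 -0.    1.17 -0.34] yaw 2.1 w 1.002 F [ 0.4  0.1 -0.3] tilt [ 0.001 -0.001 -1.   ]
shift(tool) [-0.0013  0.1442  0.0014]
turn [-0.0005 -0.003   0.0006]
turn [-9.0000e-04  3.1386e+00 -8.0000e-04]
```

```bash
python3 -m handwheel '[[-0.001,0.02,0.0015,0,0,0,1],[0,0.03,0,0,0,0,1],[0,0.03,0,0,0,0,1],[0,0.03,0,0,0,0,1],[0,0.022,0,0,0,0,1],[0,0.012,0,0,0,0,1],[0,0,0,0,0,0,1],[0,0,0,0,0,0,1]]'; python3 -c "
from h import *
plan(.422,-.1023,.042,2.3)"
```

```text
time: 11.8
tool_pos: [0.4249, -0.1017, 0.0427]
tcp_rot: [-1.227, 1.178, -1.181]
wrist_force: [-0.9, -0.1, 0.7]
width: 0.998
t 11.8 pos [ 0.4249 -0.1017  0.0427] q [-0.29  0.02  2.27  0.    0.85 -0.33] yaw 2.3 w 0.998 F [-0.9 -0.1  0.7] tilt [ 0.002 -0.    -1.   ]
shift(tool) [ 0.0005  0.0007 -0.0029]
turn [-0.0018  0.0001  0.0005]
turn [ 8.0000e-04 -3.1415e+00  2.8000e-03]
```

```bash
python3 -m handwheel '[[0,0,-0.0025,0,0,0,1],[0,0,0,0,0,0,0.5],[0,0,0,0,0,0,0.5],[0,0,0,0,0,0,0.5],[0,0,0,0,0,0,0.5],[0,0,0,0,0,0,0.5],[0,0,0,0,0,0,0.5]]' 40; python3 -m handwheel '[[0,-0.01,0,0,0,0,0.5],[0,-0.02,0,0,0,0,0.5],[0,-0.03,0,0,0,0,0.5],[0,-0.03,0,0,0,0,0.5],[0,0,0,0,0,0,0.5],[0,0,0,0,0,0,0.5]]'; python3 -c "
from h import *
plan(.634,-.0396,.13,2.3)"
```

```text
time: 12.68
tool_pos: [0.4219, -0.1018, 0.0425]
tcp_rot: [-1.227, 1.179, -1.18]
wrist_force: [-0.5, -0.2, 7.3]
width: 0.649
time: 13.42
tool_pos: [0.4203, -0.1013, 0.1308]
tcp_rot: [-1.229, 1.181, -1.179]
wrist_force: [-0.6, 0.8, -3.0]
width: 0.648
t 13.43 pos [ 0.4203 -0.1013  0.1308] q [-0.29 -0.12  2.2   0.    1.05 -0.33] yaw 2.3 w 0.648 F [-0.6  0.8 -3. ] tilt [-0.001  0.    -1.   ]
shift(tool) [-0.0531  0.0005  0.216 ]
turn [ 0.0015 -0.0001 -0.0005]
turn [8.0000e-04 3.1415e+00 2.3000e-03]
```

```bash
python3 -m handwheel '[[-0.006,0,0.016,0,0,0,0.5],[-0.0095,0,0.04,0,0,0,0.5],[-0.0095,0,0.044,0,0,0,0.5],[-0.0095,0,0.044,0,0,0,0.5],[-0.0095,0,0.044,0,0,0,0.5],[-0.009,0,0.028,0,0,0,0.5],[0,0,0,0,0,0,0.5],[0,0,0,0,0,0,0.5]]'; python3 -c "
from h import *
plan(.634,-.0396,.047,2.3)
c=optics.read_camera('wrist');cv2.imwrite('pics/w4.png',c['image'][:,:,::-1])"
```

```text
time: 14.42
tool_pos: [0.634, -0.0395, 0.1298]
tcp_rot: [-1.23, 1.182, -1.177]
wrist_force: [-0.1, -0.5, -2.0]
width: 0.649
t 14.43 pos [ 0.634  -0.0395  0.1298] q [-0.1   0.27  1.79 -0.    1.08 -0.14] yaw 2.3 w 0.649 F [-0.1 -0.5 -2. ] tilt [-0.003  0.    -1.   ]
shift(tool) [0.0001 0.0828 0.0003]
turn [ 0.0033  0.0004 -0.0004]
turn [-6.0000e-04 -3.1412e+00 -5.3000e-03]
```

View pics/w4.png

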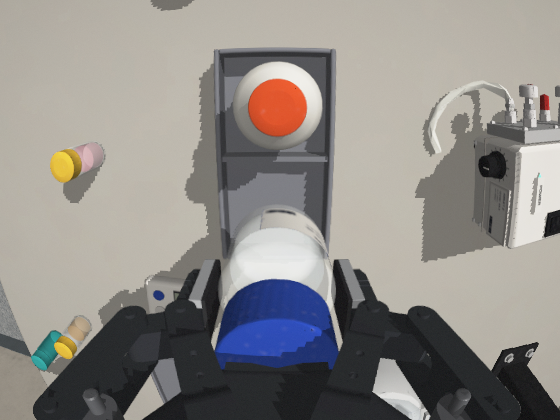

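White bottle (277,105) is centred in its bay, and the clear one is held over the other bay.

```bash
python3 -m handwheel '[[0,0.02,0,0,0,0,0.5],[0,0.025,0,0,0,0,0.5],[0,0.018,0,0,0,0,0.5],[0,0.01,0,0,0,0,0.5],[0,0.007,0,0,0,0,0.5],[0,0.0025,0,0,0,0,0.5],[0,0,0,0,0,0,0.5],[0,0,0,0,0,0,0.5]]'; python3 -m handwheel '[[0,0.001,0,0,0,0,0.5],[0,0,0,0,0,0,0.5],[0,0,0,0,0,0,0.5]]'
```

```text
time: 15.48
tool_pos: [0.6355, -0.0401, 0.0501]
tcp_rot: [-1.227, 1.179, -1.18]
wrist_force: [-0.2, -0.3, -2.0]
width: 0.647
time: 15.85
tool_pos: [0.6349, -0.04, 0.0484]
tcp_rot: [-1.228, 1.18, -1.18]
wrist_force: [-0.2, 0.3, -2.1]
width: 0.645
```

```bash
python3 -m handwheel '[[0,0.001,0,0,0,0,0.5],[0,0.001,0,0,0,0,0.5],[0,0,0,0,0,0,0.5],[0,0,0,0,0,0,0.5]]'
```

```text
time: 16.35
tool_pos: [0.6351, -0.04, 0.0466]
tcp_rot: [-1.228, 1.179, -1.18]
wrist_force: [-0.0, 1.0, -0.6]
width: 0.645
```

```bash
python3 -m handwheel '[[0,0.0005,0,0,0,0,0.5],[0,0,0,0,0,0,0.5],[0,0,0,0,0,0,0.75],[0,0,0,0,0,0,0.85],[0,0,0,0,0,0,1],[0,0,0,0,0,0,1],[0,-0.01,0,0,0,0,1],[0,-0.03,0,0,0,0,1]]';python3 -m handwheel '[[0,-0.05,0,0,0,0,1],[0,-0.05,0,0,0,0,1]]'; python3 -c "
from h import *
plan(.4605,-.0012,.18,2.3)
c=optics.read_camera('wrist');cv2.imwrite('pics/w5.png',c['image'][:,:,::-1])"
```

```text
time: 17.35
tool_pos: [0.6332, -0.0399, 0.0846]
tcp_rot: [-1.231, 1.183, -1.177]
wrist_force: [-0.1, -0.1, 0.9]
width: 0.997
time: 17.6
tool_pos: [0.6347, -0.04, 0.1876]
tcp_rot: [-1.228, 1.18, -1.18]
wrist_force: [0.4, 0.6, 0.2]
width: 0.998
t 17.6 pos [ 0.6347 -0.04    0.1876] q [-0.1   0.22  1.74 -0.    1.18 -0.14] yaw 2.3 w 0.998 F [0.4 0.6 0.2] tilt [-0. -0. -1.]
shift(tool) [-0.0458  0.0076 -0.1726]
turn [ 0.     -0.0002  0.    ]
turn [-0.      3.1414  0.    ]
```

View pics/w5.png

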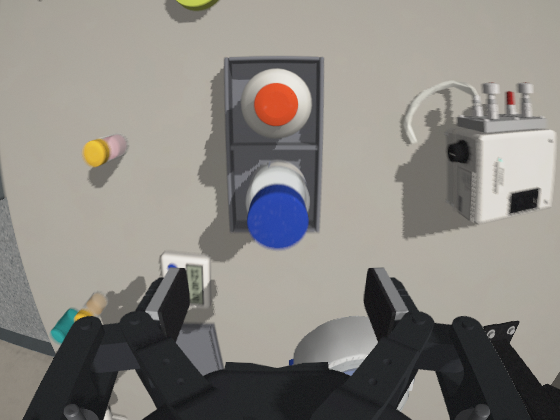

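Both bottles stand in their bays, at (277,105) and (277,205). Next, the vial at (0.4605,-0.001).

```bash
python3 -m handwheel '[[-0.009,0.0015,-0.0345,0,0,0,1],[-0.009,0.0015,-0.0345,0,0,0,1],[-0.009,0.0015,-0.0345,0,0,0,1],[-0.009,0.0015,-0.0345,0,0,0,1],[-0.0095,0.0015,-0.0345,0,0,0,1],[0,0,0,0,0.171,0,1],[0,0,0,0,0,0,1]]'; python3 -c "
from h import *
plan(.4605,-.0012,.024,-7.5)"
```

```text
time: 18.52
tool_pos: [0.4608, -0.0014, 0.1791]
tcp_rot: [-1.144, 1.302, -1.304]
wrist_force: [-0.0, -0.6, -0.1]
width: 0.997
t 18.52 pos [ 0.4608 -0.0014  0.1791] q [-0.06 -0.11  2.1   0.    1.15  0.07] yaw -7.4 w 0.997 F [-0.  -0.6 -0.1] tilt [ 0.002 -0.    -1.   ]
shift(tool) [-1.000e-04  1.551e-01 -6.000e-04]
turn [-0.0018  0.0018 -0.0001]
turn [-2.0000e-04 -3.1398e+00  2.8000e-03]
```

```bash
python3 -m handwheel '[[0,0.02,0,0,0,0,0.7],[0,0.03,0,0,0,0,0.7],[0,0.035,0,0,0,0,0.7],[0,0.03,0,0,0,0,0.7],[0,0.022,0,0,0,0,0.7],[0,0.013,0,0,0,0,0.7],[0,0.005,0,0,0,0,0.7],[0,0,0,0,0,0,0.7]]'; python3 -c "
from h import *
plan(.4605,-.0012,.024,-7.5)
c=optics.read_camera('wrist');cv2.imwrite('pics/w6.png',c['image'][:,:,::-1])"
```

```text
time: 19.52
tool_pos: [0.4613, -0.0015, 0.0236]
tcp_rot: [-1.144, 1.304, -1.305]
wrist_force: [0.9, -0.2, 0.4]
width: 0.697
t 19.52 pos [ 0.4613 -0.0015  0.0236] q [-0.06  0.1   2.23 -0.    0.81  0.07] yaw -7.5 w 0.697 F [ 0.9 -0.2  0.4] tilt [ 0.001 -0.    -1.   ]
shift(tool) [-0.0002 -0.0004 -0.0008]
turn [-0.0005  0.0006 -0.    ]
turn [-0.000e+00 -3.141e+00  8.000e-04]
```

View pics/w6.png

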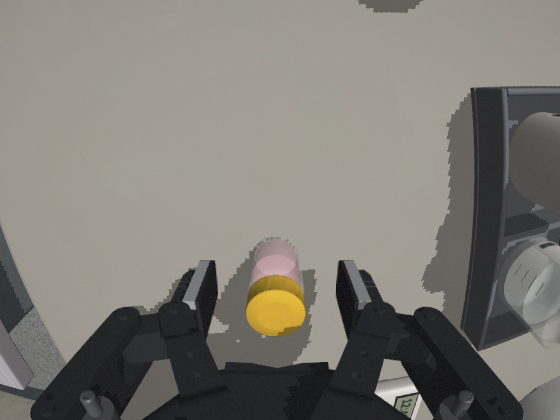

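Vial centred at (276,300). Gripping it lightly and lifting.

```bash
python3 -m handwheel '[[0,0,0,0,0,0,0.2],[0,0,0,0,0,0,0.2],[0,0,0,0,0,0,0.2],[0,0,0,0,0,0,0.2],[0,0,0,0,0,0,0.2],[0,0,0,0,0,0,0.2]]' 25; python3 -m handwheel '[[0,-0.01,0,0,0,0,0.2],[0,-0.03,0,0,0,0,0.2],[0,-0.04,0,0,0,0,0.2],[0,-0.03,0,0,0,0,0.2],[0,0,0,0,0,0,0.2]]'; python3 -c "
from h import *
plan(.537,.3255,.134,-7.5)"
```

```text
time: 20.32
tool_pos: [0.4614, -0.0015, 0.0241]
tcp_rot: [-1.143, 1.304, -1.306]
wrist_force: [-1.8, -0.1, 4.9]
width: 0.308
time: 20.95
tool_pos: [0.4632, -0.0016, 0.1365]
tcp_rot: [-1.139, 1.3, -1.308]
wrist_force: [-0.6, -0.1, 0.1]
width: 0.309
t 20.95 pos [ 0.4632 -0.0016  0.1365] q [-0.06 -0.06  2.15  0.    1.05  0.07] yaw -7.5 w 0.309 F [-0.6 -0.1  0.1] tilt [ 0.007 -0.    -1.   ]
shift(tool) [-0.3339  0.0028  0.0305]
turn [-0.0066 -0.     -0.0005]
turn [ 8.0000e-04  3.1416e+00 -1.0300e-02]
```

```bash
python3 -m handwheel '[[-0.02,0,0.002,0,0,0,0.2],[-0.04,0,0.003,0,0,0,0.2],[-0.05,0,0.004,0,0,0,0.2],[-0.055,0,0.004,0,0,0,0.2],[-0.055,0,0.004,0,0,0,0.2],[-0.055,0,0.004,0,0,0,0.2],[-0.05,0,0.004,0,0,0,0.2],[-0.04,0,0.004,0,0,0,0.2]]';python3 -m handwheel '[[-0.022,0,0.001,0,0,0,0.2],[0,0,0,0,0,0,0.2],[0,0,0,0,0,0,0.2]]'; python3 -c "
from h import *
plan(.544,.378,.028,-7.5)
c=optics.read_camera('wrist');cv2.imwrite('pics/w7.png',c['image'][:,:,::-1])"
```

```text
time: 21.95
tool_pos: [0.5362, 0.3582, 0.1312]
tcp_rot: [-1.148, 1.305, -1.304]
wrist_force: [-0.0, 0.2, 0.1]
width: 0.306
time: 22.32
tool_pos: [0.5404, 0.3769, 0.1325]
tcp_rot: [-1.146, 1.306, -1.306]
wrist_force: [-0.5, -0.6, 0.2]
width: 0.304
t 22.32 pos [0.5404 0.3769 0.1325] q [ 0.57  0.31  1.73 -0.    1.1   0.7 ] yaw -7.5 w 0.304 F [-0.5 -0.6  0.2] tilt [-0.001 -0.002 -1.   ]
shift(tool) [-0.0018  0.1045  0.0035]
turn [ 0.0013 -0.0005  0.0018]
turn [-2.8000e-03  3.1411e+00  2.0000e-03]
```

View pics/w7.png

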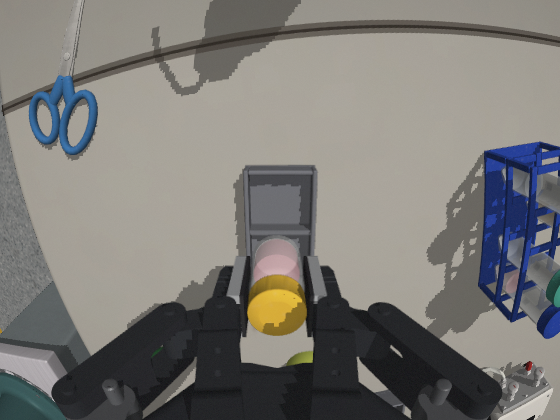

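Projecting the spot under the vial (y=0.377, z=0) through the fisheye gives about row 195, which is the middle of the far bay. Lowering.

```bash
python3 -m handwheel '[[-0.0015,0.02,0.0035,0,0,0,0.2],[0,0.03,0,0,0,0,0.2],[0,0.025,0,0,0,0,0.2],[0,0.015,0,0,0,0,0.2],[0,0.008,0,0,0,0,0.2],[0,0.003,0,0,0,0,0.2],[0,0,0,0,0,0,0.2],[0,0,0,0,0,0,0.2]]'; python3 -c "
from h import *
plan(.544,.378,.028,-7.5)"
```

```text
time: 23.38
tool_pos: [0.5454, 0.3799, 0.0334]
tcp_rot: [-1.143, 1.304, -1.305]
wrist_force: [-0.1, 0.4, 0.2]
width: 0.305
t 23.38 pos [0.5454 0.3799 0.0334] q [ 0.57  0.42  1.79 -0.    0.93  0.7 ] yaw -7.5 w 0.305 F [-0.1  0.4  0.2] tilt [ 0.002  0.001 -1.   ]
shift(tool) [ 0.002   0.0054 -0.0011]
turn [-0.0014  0.     -0.0012]
turn [-1.9000e-03 -3.1416e+00  2.3000e-03]
```

```bash
python3 -m handwheel '[[0.001,0.002,-0.001,0,0,0,0.2],[0,0.002,0,0,0,0,0.2],[0,0.001,0,0,0,0,0.2],[0,0,0,0,0,0,0.2],[0,0,0,0,0,0,0.2]]'; python3 -c "
from h import *
plan(.544,.378,.028,-7.5)"
```

```text
time: 24.0
tool_pos: [0.5436, 0.3786, 0.0282]
tcp_rot: [-1.144, 1.305, -1.305]
wrist_force: [-2.4, -0.7, 5.5]
width: 0.302
t 24.0 pos [0.5436 0.3786 0.0282] q [0.57 0.42 1.79 0.   0.92 0.7 ] yaw -7.5 w 0.302 F [-2.4 -0.7  5.5] tilt [ 0.  0. -1.]
shift(tool) [0.0005 0.0002 0.0004]
turn [-0.0001 -0.0001 -0.0001]
turn [ 2.0000e-04  3.1415e+00 -1.0000e-04]
```

```bash
python3 -m handwheel '[[0,0,0,0,0,0,0.4],[0,0,0,0,0,0,0.5],[0,0,0,0,0,0,0.6],[0,0,0,0,0,0,0.6],[0,-0.02,0,0,0,0,0.6],[0,-0.05,0,0,0,0,0.7],[0,-0.05,0,0,0,0,0.7],[0,-0.03,0,0,0,0,0.7]]'; python3 -c "
from h import *
plan(.4005,-.2088,.18,-7.5)
c=optics.read_camera('wrist');cv2.imwrite('pics/w8.png',c['image'][:,:,::-1])"
```

```text
time: 25.0
tool_pos: [0.5452, 0.3795, 0.1828]
tcp_rot: [-1.138, 1.303, -1.305]
wrist_force: [0.1, -0.3, 1.3]
width: 0.703
t 25.0 pos [0.5452 0.3795 0.1828] q [0.57 0.27 1.68 0.   1.18 0.7 ] yaw -7.5 w 0.703 F [ 0.1 -0.3  1.3] tilt [ 0.005  0.003 -1.   ]
shift(tool) [ 0.6022  0.     -0.0666]
turn [-0.0048 -0.0001 -0.0041]
turn [ 0.0064  3.1415 -0.0076]
```

View pics/w8.png

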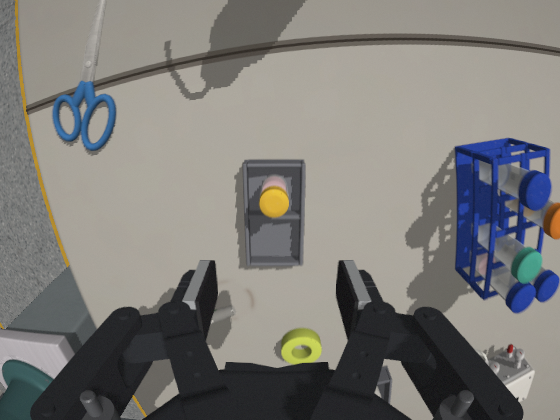

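Vial stands in the far bay (274,195). Now the second vial.

```bash
python3 -m handwheel '[[0.055,0,-0.006,0,0,0,0.7],[0.055,0,-0.006,0,0,0,0.7],[0.055,0,-0.006,0,0,0,0.7],[0.055,0,-0.006,0,0,0,0.7],[0.055,0,-0.006,0,0,0,0.7],[0.055,0,-0.006,0,0,0,0.7],[0.055,0,-0.006,0,0,0,0.7],[0.055,0,-0.006,0,0,0,0.7]]';python3 -m handwheel '[[0.055,0,-0.006,0,0,0,0.7],[0.055,0,-0.006,0,0,0,0.7],[0.052,0,-0.006,0,0,0,0.7],[0,0,0,0,0,0,0.7],[0,0,0,0,0,0,0.7]]'; python3 -c "
from h import *
plan(.4005,-.2088,.024,-7.5)"
```

```text
time: 26.05
tool_pos: [0.4383, -0.0531, 0.1786]
tcp_rot: [-1.143, 1.303, -1.306]
wrist_force: [0.7, -0.4, 0.1]
width: 0.697
time: 26.68
tool_pos: [0.3996, -0.2096, 0.1778]
tcp_rot: [-1.143, 1.305, -1.306]
wrist_force: [-0.1, 0.2, -0.0]
width: 0.701
t 26.68 pos [ 0.3996 -0.2096  0.1778] q [-0.54 -0.13  2.12  0.    1.15 -0.41] yaw -7.6 w 0.701 F [-0.1  0.2 -0. ] tilt [ 0.001  0.    -1.   ]
shift(tool) [-0.0009  0.1538  0.0007]
turn [-0.0008 -0.0013 -0.0003]
turn [ 5.0000e-04  3.1403e+00 -1.2000e-03]
```

```bash
python3 -m handwheel '[[-0.001,0.02,0.001,0,0,0,0.7],[0,0.03,0,0,0,0,0.7],[0,0.035,0,0,0,0,0.7],[0,0.03,0,0,0,0,0.7],[0,0.022,0,0,0,0,0.7],[0,0.012,0,0,0,0,0.7],[0,0.004,0,0,0,0,0.7],[0,0,0,0,0,0,0.7]]'; python3 -c "
from h import *
plan(.4005,-.2088,.024,-7.5)
c=optics.read_camera('wrist');cv2.imwrite('pics/w9.png',c['image'][:,:,::-1])"
```

```text
time: 27.68
tool_pos: [0.4013, -0.2087, 0.0248]
tcp_rot: [-1.144, 1.304, -1.305]
wrist_force: [-0.7, -0.0, -0.8]
width: 0.699
t 27.68 pos [ 0.4013 -0.2087  0.0248] q [-0.53  0.08  2.25  0.    0.81 -0.4 ] yaw -7.5 w 0.699 F [-0.7 -0.  -0.8] tilt [ 0.001 -0.    -1.   ]
shift(tool) [ 0.0002  0.0008 -0.0007]
turn [-0.0008  0.0007  0.0003]
turn [ 4.0000e-04 -3.1409e+00  1.2000e-03]
```

View pics/w9.png

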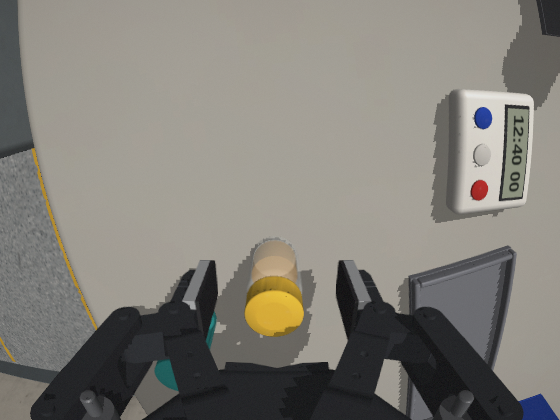

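```bash
python3 -m handwheel '[[0,0,0,0,0,0,0.2],[0,0,0,0,0,0,0.2],[0,0,0,0,0,0,0.2],[0,0,0,0,0,0,0.2],[0,0,0,0,0,0,0.2],[0,0,0,0,0,0,0.2]]' 25; python3 -m handwheel '[[0,-0.01,0,0,0,0,0.2],[0,-0.03,0,0,0,0,0.2],[0,-0.04,0,0,0,0,0.2],[0,-0.03,0,0,0,0,0.2],[0,0,0,0,0,0,0.2],[0,0,0,0,0,0,0.2]]'; python3 -c "
from h import *
plan(.537,.3255,.134,-7.5)"
```

```text
time: 28.48
tool_pos: [0.4011, -0.2093, 0.025]
tcp_rot: [-1.144, 1.304, -1.306]
wrist_force: [-1.1, 0.2, 5.9]
width: 0.307
time: 29.22
tool_pos: [0.4, -0.2085, 0.1336]
tcp_rot: [-1.145, 1.306, -1.304]
wrist_force: [-0.5, 1.0, -0.2]
width: 0.307
t 29.23 pos [ 0.4    -0.2085  0.1336] q [-0.54 -0.08  2.17  0.    1.06 -0.4 ] yaw -7.5 w 0.307 F [-0.5  1.  -0.2] tilt [-0.001  0.001 -1.   ]
shift(tool) [-5.474e-01 -2.000e-04  6.600e-02]
turn [ 0.0009 -0.0002 -0.0004]
turn [6.0000e-04 3.1414e+00 1.5000e-03]
```

```bash
python3 -m handwheel '[[-0.025,0,0.003,0,0,0,0.2],[-0.045,0,0.006,0,0,0,0.2],[-0.055,0,0.007,0,0,0,0.2],[-0.055,0,0.007,0,0,0,0.2],[-0.055,0,0.007,0,0,0,0.2],[-0.055,0,0.006,0,0,0,0.2],[-0.055,0,0.006,0,0,0,0.2],[-0.055,0,0.006,0,0,0,0.2]]';python3 -m handwheel '[[-0.055,0,0.006,0,0,0,0.2],[-0.045,0,0.006,0,0,0,0.2],[-0.032,0,0.004,0,0,0,0.2],[-0.015,0,0.002,0,0,0,0.2],[0,0,0,0,0,0,0.2],[0,0,0,0,0,0,0.2]]'; python3 -c "
from h import *
plan(.537,.3255,.029,-7.5)
c=optics.read_camera('wrist');cv2.imwrite('pics/w10.png',c['image'][:,:,::-1])"
```

```text
time: 30.22
tool_pos: [0.4992, 0.1828, 0.1321]
tcp_rot: [-1.148, 1.307, -1.304]
wrist_force: [-0.5, -0.3, -0.1]
width: 0.305
time: 30.98
tool_pos: [0.5369, 0.3234, 0.1335]
tcp_rot: [-1.146, 1.306, -1.306]
wrist_force: [0.8, -0.3, 0.7]
width: 0.304
t 30.98 pos [0.5369 0.3234 0.1335] q [ 0.5   0.25  1.81 -0.    1.09  0.63] yaw -7.5 w 0.304 F [ 0.8 -0.3  0.7] tilt [-0.002 -0.001 -1.   ]
shift(tool) [-0.0023  0.1045 -0.    ]
turn [ 0.0013 -0.0007  0.0015]
turn [-2.4000e-03  3.1409e+00  2.1000e-03]
```

View pics/w10.png

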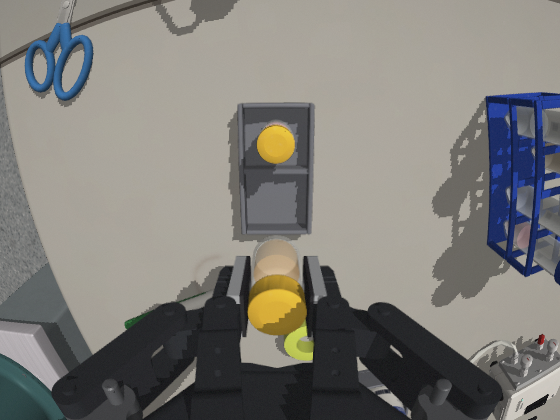

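The first vial is in place at (276,140), and the free bay centre is at about (277,197), straight below the held vial as expected.

```bash
python3 -m handwheel '[[-0.0015,0.02,0,0,0,0,0.2],[0,0.03,0,0,0,0,0.2],[0,0.025,0,0,0,0,0.2],[0,0.015,0,0,0,0,0.2],[0,0.008,0,0,0,0,0.2],[0,0.003,0,0,0,0,0.2],[0,0,0,0,0,0,0.2],[0,0,0,0,0,0,0.2]]'; python3 -m handwheel '[[0,0.001,0,0,0,0,0.2],[0,0.001,0,0,0,0,0.2],[0,0,0,0,0,0,0.2],[0,0,0,0,0,0,0.2]]'; python3 -c "
from h import *
plan(.537,.3255,.0285,-7.5)"
```

```text
time: 32.02
tool_pos: [0.5384, 0.3268, 0.0343]
tcp_rot: [-1.143, 1.304, -1.305]
wrist_force: [-0.3, -0.7, 0.3]
width: 0.302
time: 32.52
tool_pos: [0.5377, 0.3263, 0.0313]
tcp_rot: [-1.144, 1.305, -1.305]
wrist_force: [0.6, -0.2, -0.3]
width: 0.305
t 32.52 pos [0.5377 0.3263 0.0313] q [0.51 0.37 1.87 0.   0.91 0.64] yaw -7.5 w 0.305 F [ 0.6 -0.2 -0.3] tilt [-0. -0. -1.]
shift(tool) [ 0.0009  0.0028 -0.0006]
turn [ 0.     -0.0001  0.    ]
turn [-0.0000e+00  3.1415e+00  1.0000e-04]
```

```bash
python3 -m handwheel '[[0,0.001,0,0,0,0,0.2],[0,0.001,0,0,0,0,0.2],[0,0,0,0,0,0,0.2],[0,0,0,0,0,0,0.2]]'; python3 -m handwheel '[[0,0.001,0,0,0,0,0.2],[0,0,0,0,0,0,0.2],[0,0,0,0,0,0,0.2]]'
```

```text
time: 33.02
tool_pos: [0.5377, 0.3263, 0.0292]
tcp_rot: [-1.145, 1.305, -1.305]
wrist_force: [-0.8, 0.2, 0.3]
width: 0.306
time: 33.4
tool_pos: [0.5378, 0.3264, 0.0291]
tcp_rot: [-1.144, 1.305, -1.305]
wrist_force: [-2.6, -0.6, 5.2]
width: 0.308
```

```bash
python3 -m handwheel '[[0,0,0,0,0,0,0.4],[0,0,0,0,0,0,0.5],[0,0,0,0,0,0,0.6],[0,0,0,0,0,0,0.6],[0,-0.02,0,0,0,0,0.6],[0,-0.05,0,0,0,0,0.6],[0,-0.05,0,0,0,0,0.6],[0,-0.03,0,0,0,0,0.6]]'; python3 -c "
from h import *
plan(.4107,.2153,.15,-72.9)
c=optics.read_camera('wrist');cv2.imwrite('pics/w11.png',c['image'][:,:,::-1])"
```

```text
time: 34.4
tool_pos: [0.5393, 0.3272, 0.1836]
tcp_rot: [-1.138, 1.303, -1.305]
wrist_force: [0.3, 0.7, -0.5]
width: 0.596
t 34.4 pos [0.5393 0.3272 0.1836] q [0.51 0.21 1.76 0.   1.17 0.64] yaw -7.5 w 0.596 F [ 0.3  0.7 -0.5] tilt [ 0.005  0.003 -1.   ]
shift(tool) [ 0.1279  0.0326 -0.1131]
turn [-0.0023  1.1414 -0.0061]
turn [-0.0069 -2.0002  0.0026]
```

View pics/w11.png

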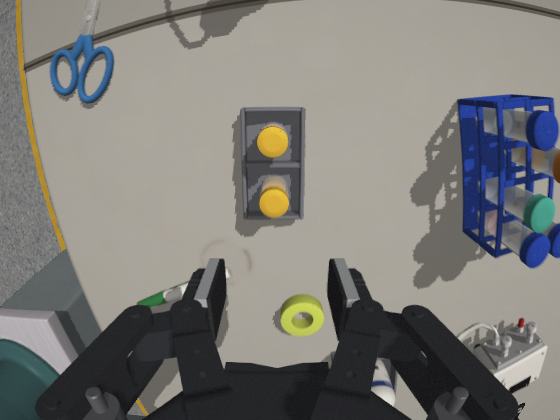

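Both vials stand in their bays, at (272,140) and (274,195). Next, the marker.

```bash
python3 -m handwheel '[[0.032,0.005,-0.028,0,0,0,0.6],[0.032,0.005,-0.028,0,0,0,0.6],[0.032,0.005,-0.028,0,0,0,0.6],[0.032,0.005,-0.029,0,0,0,0.6],[0,0,0,0,0.163,0,0.4],[0,0,0,0,0.163,0,0.4],[0,0,0,0,0.163,0,0.4],[0,0,0,0,0.163,0,0.4]]'; python3 -m handwheel '[[0,0,0,0,0.163,0,0.4],[0,0,0,0,0.163,0,0.4],[0,0,0,0,0.163,0,0.4],[0,0,0,0,0,0,0.4]]';  python3 -c "
from h import *
plan(.4107,.2153,.10,-72.9)
for n in ('wrist','scene'):
  c=optics.read_camera(n);cv2.imwrite('pics/%s12.png'%n,c['image'][:,:,::-1])"
```

```text
time: 35.45
tool_pos: [0.4092, 0.2143, 0.1594]
tcp_rot: [-0.725, 1.762, -1.761]
wrist_force: [-0.2, -0.4, -0.4]
width: 0.397
time: 35.95
tool_pos: [0.4092, 0.2143, 0.1592]
tcp_rot: [-0.31, 2.059, -2.059]
wrist_force: [0.1, 0.2, 0.6]
width: 0.397
t 35.95 pos [0.4092 0.2143 0.1592] q [ 0.43 -0.09  2.12  0.    1.1   1.7 ] yaw -72.8 w 0.397 F [0.1 0.2 0.6] tilt [ 0.001  0.001 -1.   ]
shift(tool) [-0.0016  0.0592 -0.0005]
turn [ 0.0002  0.0021 -0.0014]
turn [-2.2000e-03 -3.1395e+00 -3.0000e-04]
```

View pics/wrist12.png

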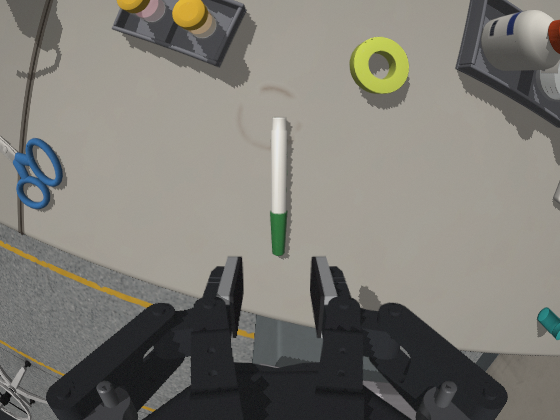

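View pics/scene12.png

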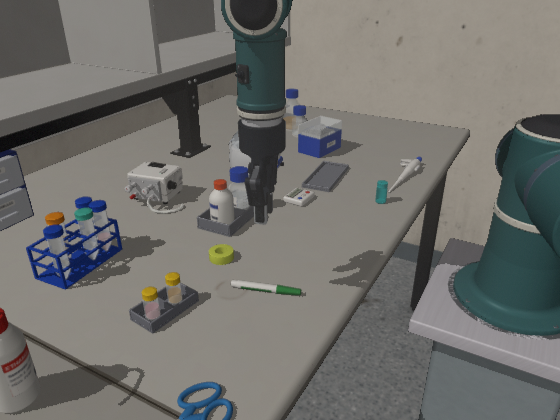

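```bash
python3 -c "
from h import *
s=bot.read_state();c=optics.read_camera('scene');P=cloud(c)
m=(np.linalg.norm(P[...,:2]-s['tool_pos'][:2],axis=2)<.06)&(P[...,2]>.05)&(P[...,2]<.3)&(c['z_map']>0)
q=P[m];print(s['tool_pos'],s['width'],np.sort(q[:,2])[[0,3,10,20,40,80]])
"
```

```text
[0.40914462 0.21423666 0.15888797] 0.40145115796422054 [0.15942061 0.16108375 0.16187535 0.16315458 0.16686662 0.1711493 ]
```

Fingertips are level with the TCP at this opening, so I descend to a TCP height of about 5 mm.

```bash
python3 -m handwheel '[[-0.0015,0.03,-0.0005,0,0,0,0.4],[0,0.04,0,0,0,0,0.4],[0,0.04,0,0,0,0,0.4],[0,0.025,0,0,0,0,0.4],[0,0.012,0,0,0,0,0.4],[0,0.004,0,0,0,0,0.4],[0,0,0,0,0,0,0.4],[0,0,0,0,0,0,0.4]]'; python3 -c "
from h import *
plan(.4107,.2153,.005,-72.9)"
```

```text
time: 37.1
tool_pos: [0.4113, 0.2156, 0.0084]
tcp_rot: [-0.308, 2.06, -2.059]
wrist_force: [-0.5, 0.2, -0.4]
width: 0.404
t 37.1 pos [0.4113 0.2156 0.0084] q [0.43 0.13 2.23 0.   0.78 1.7 ] yaw -72.9 w 0.404 F [-0.5  0.2 -0.4] tilt [ 0.002  0.001 -1.   ]
shift(tool) [0.0006 0.0034 0.0001]
turn [ 0.0003  0.0006 -0.0022]
turn [-3.500e-03 -3.141e+00 -5.000e-04]
```

```bash
python3 -m handwheel '[[0,0.002,0,0,0,0,0.4],[0,0.001,0,0,0,0,0.3],[0,0,0,0,0,0,0.25],[0,0,0,0,0,0,0.1],[0,0,0,0,0,0,0.1],[0,0,0,0,0,0,0.1],[0,0,0,0,0,0,0.1]]' 30; python3 -m handwheel '[[0,-0.005,0,0,0,0,0.1],[0,-0.02,0,0,0,0,0.1],[0,-0.03,0,0,0,0,0.1],[0,-0.03,0,0,0,0,0.1],[0,-0.01,0,0,0,0,0.1],[0,0,0,0,0,0,0.1]]'; python3 -c "
from h import *
plan(.5325,-.321,.1,5.9)
c=optics.read_camera('wrist');cv2.imwrite('pics/w13.png',c['image'][:,:,::-1])"
```

```text
time: 37.98
tool_pos: [0.4104, 0.2151, 0.0044]
tcp_rot: [-0.31, 2.061, -2.061]
wrist_force: [-0.1, -1.2, 2.1]
width: 0.161
time: 38.72
tool_pos: [0.4106, 0.2153, 0.0996]
tcp_rot: [-0.309, 2.061, -2.06]
wrist_force: [-0.6, 0.2, -0.0]
width: 0.161
t 38.73 pos [0.4106 0.2153 0.0996] q [ 0.43 -0.01  2.18  0.    0.98  1.7 ] yaw -72.9 w 0.161 F [-0.6  0.2 -0. ] tilt [ 0.001  0.001 -1.   ]
shift(tool) [ 4.140e-02 -5.000e-04  5.484e-01]
turn [-8.000e-04 -1.375e+00 -1.300e-03]
turn [ 1.4000e-03  1.7666e+00 -8.0000e-04]
```

View pics/w13.png

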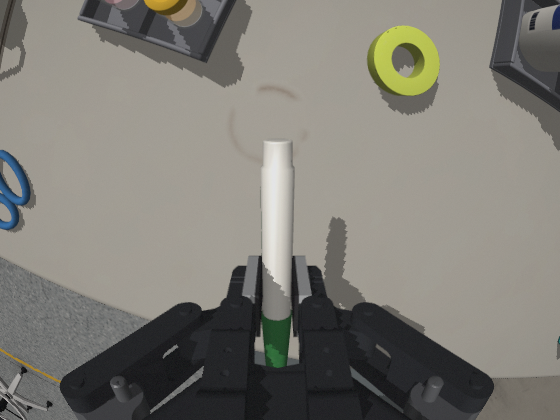

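```bash
python3 -m handwheel '[[0,0,0,0,-0.172,0,0.1],[0,0,0,0,-0.172,0,0.1],[0,0,0,0,-0.172,0,0.1],[0,0,0,0,-0.172,0,0.1],[0,0,0,0,-0.172,0,0.1],[0,0,0,0,-0.172,0,0.1],[0,0,0,0,-0.172,0,0.1],[0,0,0,0,-0.172,0,0.1]]';  python3 -c "
from h import *
plan(.5325,-.321,.1,5.9)"
```

```text
time: 39.78
tool_pos: [0.4089, 0.2145, 0.0973]
tcp_rot: [-1.262, 1.13, -1.127]
wrist_force: [-0.4, -0.2, 0.2]
width: 0.162
t 39.77 pos [0.4089 0.2145 0.0973] q [ 0.43 -0.01  2.18  0.    0.98  0.32] yaw 6.3 w 0.162 F [-0.4 -0.2  0.2] tilt [-0.003 -0.001 -1.   ]
shift(tool) [ 0.5458 -0.0023  0.0642]
turn [0.0034 0.0067 0.0011]
turn [ 1.7000e-03 -3.1349e+00 -5.3000e-03]
```

```bash
python3 -m handwheel '[[0.025,0,0.003,0,0.006,0,0.1],[0.045,0,0.005,0,0,0,0.1],[0.055,0,0.007,0,0,0,0.1],[0.055,0,0.007,0,0,0,0.1],[0.055,0,0.007,0,0,0,0.1],[0.055,0,0.007,0,0,0,0.1],[0.055,0,0.006,0,0,0,0.1],[0.055,0,0.006,0,0,0,0.1]]';python3 -m handwheel '[[0.055,0,0.006,0,0,0,0.1],[0.045,0,0.005,0,0,0,0.1],[0.03,0,0.003,0,0,0,0.1],[0.015,0,0.002,0,0,0,0.1],[0,0,0,0,0,0,0.1],[0,0,0,0,0,0,0.1]]'; python3 -c "
from h import *
plan(.5325,-.321,.0085,5.9)
c=optics.read_camera('top');P=cloud(c);cv2.imwrite('pics/t14.png',c['image'][:,:,::-1])
c=optics.read_camera('wrist');cv2.imwrite('pics/w14.png',c['image'][:,:,::-1])"
```

```text
time: 40.78
tool_pos: [0.4962, -0.1796, 0.0973]
tcp_rot: [-1.255, 1.14, -1.135]
wrist_force: [0.9, -0.1, 0.0]
width: 0.165
time: 41.52
tool_pos: [0.5268, -0.3195, 0.0985]
tcp_rot: [-1.254, 1.138, -1.134]
wrist_force: [0.7, -0.3, -0.7]
width: 0.169
t 41.52 pos [ 0.5268 -0.3195  0.0985] q [-0.59  0.27  1.86  0.    1.02 -0.68] yaw 5.7 w 0.169 F [ 0.7 -0.3 -0.7] tilt [-0.001  0.001 -1.   ]
shift(tool) [0.0022 0.09   0.0056]
turn [ 0.0013 -0.0043 -0.0016]
turn [2.5000e-03 3.1373e+00 2.0000e-03]
```

View pics/w14.png

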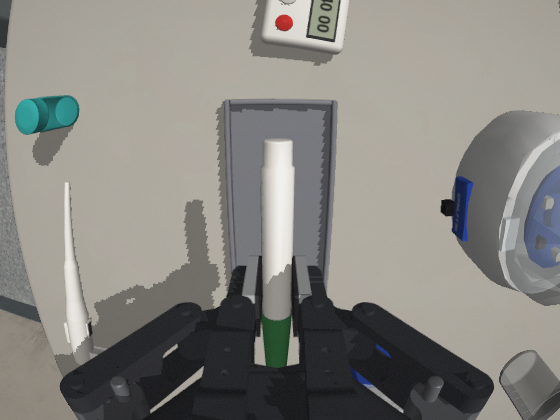

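View pics/t14.png

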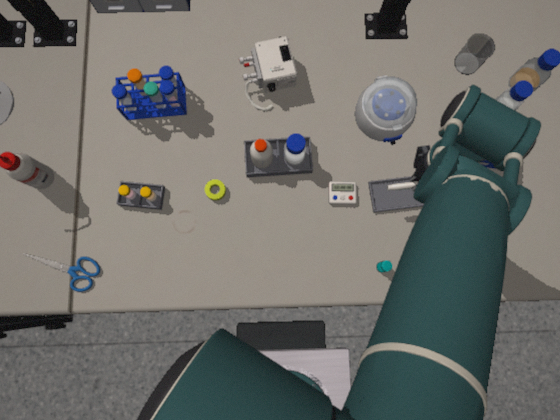

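The marker is aligned with the pen tray, its tip at (278,145) inside the rim that starts at row 100. Lowering.

```bash
python3 -m handwheel '[[0.002,0.02,0.0055,0,0,0,0.1],[0,0.03,0,0,0,0,0.1],[0,0.02,0,0,0,0,0.1],[0,0.01,0,0,0,0,0.1],[0,0.005,0,0,0,0,0.1],[0,0,0,0,0,0,0.1],[0,0,0,0,0,0,0.1]]'; python3 -c "
from h import *
plan(.5325,-.321,.0085,5.9)"
```

```text
time: 42.5
tool_pos: [0.5338, -0.323, 0.0153]
tcp_rot: [-1.254, 1.135, -1.138]
wrist_force: [0.3, 0.0, -0.3]
width: 0.168
t 42.5 pos [ 0.5338 -0.323   0.0153] q [-0.58  0.38  1.89 -0.    0.87 -0.68] yaw 5.6 w 0.168 F [ 0.3  0.  -0.3] tilt [ 0.002 -0.001 -1.   ]
shift(tool) [-0.0021  0.0068 -0.0011]
turn [-0.0014 -0.005   0.0012]
turn [-1.8000e-03  3.1366e+00 -2.2000e-03]
```

```bash
python3 -m handwheel '[[-0.002,0.002,-0.001,0,0,0,0.1],[0,0.002,0,0,0,0,0.1],[0,0.0015,0,0,0,0,0.1],[0,0,0,0,0,0,0.1],[0,0,0,0,0,0,0.1]]'; python3 -m handwheel '[[0,0.001,0,0,0,0,0.1],[0,0,0,0,0,0,0.1],[0,0,0,0,0,0,0.1]]'
```

```text
time: 43.12
tool_pos: [0.5319, -0.3206, 0.0087]
tcp_rot: [-1.254, 1.137, -1.137]
wrist_force: [-0.5, 0.4, 0.2]
width: 0.167
time: 43.5
tool_pos: [0.532, -0.3207, 0.0084]
tcp_rot: [-1.254, 1.137, -1.137]
wrist_force: [-1.9, 1.4, 5.6]
width: 0.166
```

Contact with the floor, so I release and retreat.

```bash
python3 -m handwheel '[[0,0,0,0,0,0,0.25],[0,0,0,0,0,0,0.33],[0,0,0,0,0,0,0.33],[0,-0.01,0,0,0,0,0.33],[0,-0.03,0,0,0,0,0.33],[0,-0.05,0,0,0,0,0.4],[0,-0.05,0,0,0,0,0.4],[0,-0.05,0,0,0,0,0.4]]'; python3 -c "
from h import *
plan(.38,-.40,.23)
c=optics.read_camera('wrist');cv2.imwrite('pics/w15.png',c['image'][:,:,::-1])"
```

```text
time: 44.5
tool_pos: [0.5318, -0.3205, 0.2002]
tcp_rot: [-1.254, 1.136, -1.137]
wrist_force: [0.2, 0.2, 0.5]
width: 0.401
t 44.5 pos [ 0.5318 -0.3205  0.2002] q [-0.58  0.18  1.76 -0.    1.2  -0.68] yaw 5.6 w 0.401 F [0.2 0.2 0.5] tilt [ 0.001 -0.    -1.   ]
shift(tool) [ 0.0642 -0.0299 -0.1589]
```

View pics/w15.png

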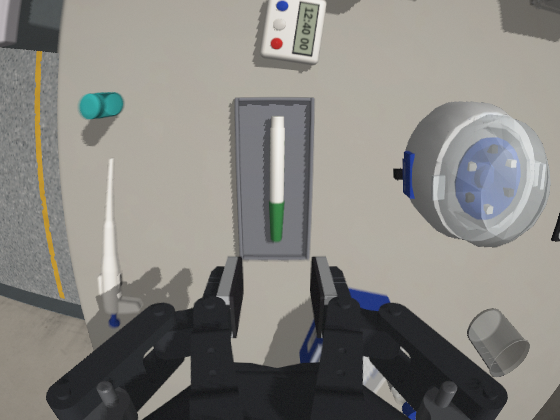

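The marker lies flat in the tray (277,180). I back the arm off and check the whole scene.

```bash
python3 -m handwheel '[[0.03,-0.01,-0.025,0,0,0,0.4],[0.03,-0.01,-0.025,0,0,0,0.4],[0.04,-0.01,-0.025,0,0,0,0.4],[0.04,0,-0.025,0,0,0,0.4],[0.04,0,-0.025,0,0,0,0.4],[0.04,0,-0.025,0,0,0,0.4],[0,0,0,0,0,0,0.4],[0,0,0,0,0,0,0.4]]'
python3 - <<'E'
from h import *
plan(.4,-.5,.23)
for n in ('top','scene'):
  c=optics.read_camera(n);cv2.imwrite('pics/%s16.png'%n,c['image'][:,:,::-1])
  if n=='top':
    P=cloud(c)
    def box(a,x,y,r=.06):return P[(abs(P[...,0]-x)<r)&(abs(P[...,1]-y)<r)&(P[...,2]>a[0])&(P[...,2]<a[1])]
    for nm,a,x,y,r in(("white",(.1,.13),.63,.0436,.035),("clear",(.1,.13),.634,-.0396,.035),("v1",(.05,.075),.544,.378,.025),("v2",(.05,.075),.537,.3255,.025),("tape",(.014,.026),.548,.163,.04),("timer",(.013,.024),.535,-.158,.05),("turq",(.05,.07),.343,-.245,.03),("marker",(.015,.03),.5325,-.321,.075)):
        q=box(a,x,y,r);print(nm,len(q),((q.min(0)+q.max(0))/2).round(4)[:2],q[:,2].max().round(4), cv2.minAreaRect((q[:,:2]*1000).astype(np.float32)))
E
```

```text
time: 45.55
tool_pos: [0.4041, -0.554, 0.2278]
tcp_rot: [-1.253, 1.137, -1.137]
wrist_force: [-0.2, 0.0, 0.3]
width: 0.398
t 45.55 pos [ 0.4041 -0.554   0.2278] q [-0.98  0.29  1.58  0.    1.27 -1.07] yaw 5.6 w 0.398 F [-0.2  0.   0.3] tilt [ 0.     0.001 -1.   ]
shift(tool) [-0.0541 -0.0022  0.0012]
white 132 [0.6324 0.0434] 0.117 ((631.4789428710938, 43.486507415771484), (28.093486785888672, 28.01151466369629), 40.9847526550293)
clear 288 [ 0.6367 -0.0394] 0.1143 ((636.6631469726562, -39.31480407714844), (42.54627990722656, 44.67099380493164), 88.02723693847656)
v1 104 [0.5436 0.3782] 0.0671 ((543.3785400390625, 378.4136047363281), (24.24339485168457, 25.18382453918457), 77.13774108886719)
v2 104 [0.5376 0.3259] 0.0661 ((537.9901123046875, 325.7625732421875), (25.404876708984375, 23.643108367919922), 42.656219482421875)
tape 265 [0.55   0.1645] 0.0258 ((550.3549194335938, 164.59945678710938), (51.61103820800781, 50.425384521484375), 25.568458557128906)
timer 579 [ 0.5348 -0.1581] 0.0233 ((534.49609375, -158.01651000976562), (69.07633972167969, 58.19869613647461), 88.3112564086914)
turq 97 [ 0.3453 -0.2475] 0.0617 ((345.32098388671875, -247.4662322998047), (24.20769691467285, 23.71104621887207), 88.53378295898438)
marker 279 [ 0.5307 -0.3212] 0.0238 ((531.3639526367188, -318.216064453125), (78.1357192993164, 150.72572326660156), 5.827115535736084)
```

View pics/top16.png

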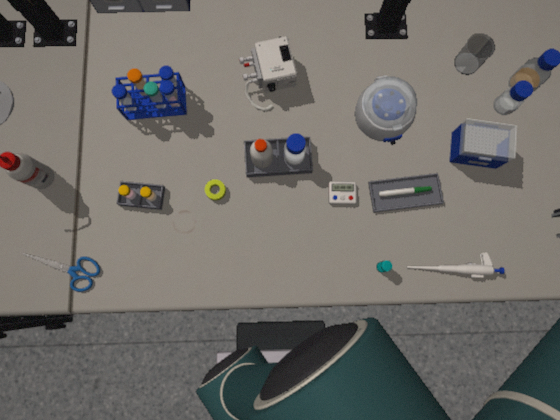

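View pics/scene16.png

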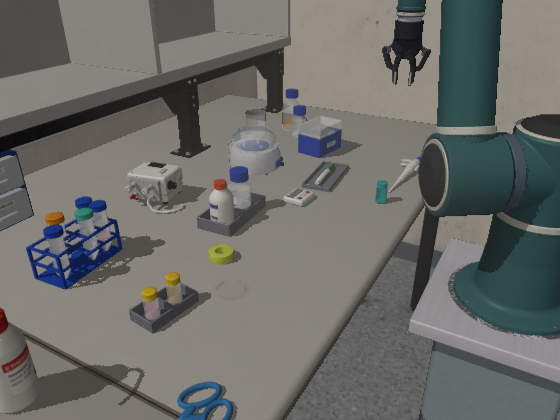

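All five items are in their trays: bottles at (261,150) and (295,152), vials at (125,193) and (147,196), marker at (405,191). The tape, timer and decoy have not moved.

```bash
python3 -c "
from workcell import workorder
print(workorder.finish_job())"
```

```text
the job is handed in; nothing more can be done
None
```

The job is done and handed in, at about 46 s of the 131 s allowed. I placed the white and then the clear bottle upright in the bottle tray. The two yellow-capped vials followed, upright in the vial tray, and the marker went last, lying flat in the pen tray.

**Placement:** the last top-camera check put each bottle and vial within about 3 mm of its bay centre. They stand upright at the expected heights, allowing for the tray floor and camera noise. The marker is confirmed by eye only, lying inside the tray walls in the final images. My rectangle fit for it came out at 78 × 151 mm because it caught the tray rim, so I did not use that number.

**Left alone:** the tape, timer and turquoise look-alike measured within about 3 mm of where they started, and I put that down to camera noise because the arm never went near them. The arm was clear of everything at hand-in, and every wrist-force reading was below 10 N, read at the end of each move.

**One oddity:** the gripper closed to 14 mm on the 17 mm marker, probably because it was held slightly off its thickest point. It held securely and was set down on the tray floor before release.

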